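# Feed the loaded tube carrier down to the escapement stop

### The job

One of the two round tube carriers at the top of the sloped twin-lane chute holds a capped vial. Push that loaded carrier down its lane, sliding on the lane floor without being lifted out, until it rests against the stop across the chute, then let go of it. Leave the empty carrier where it stands in the other lane.

Things in the scene. Friction and masses are not known exactly. Their poses are not given: they have to be found in the camera images.
- carrier_loaded_mid (a point): Loaded carrier: white plastic puck, 46 mm across, 30 mm high, about 0.1 kg, in one piece with a vial whose ribbed white cap (20 mm across) reaches 48 mm above the puck's underside. Point: puck's centre, 15 mm above its underside; z: its axis. Starts in either lane at the upper end; friction holds it, so it slides only while pushed.
- carrier_empty_mid (a point): Empty carrier: the same white puck, 46 mm across, 30 mm high, with an open hole in its flat top. Point: the puck's centre, 15 mm above its underside. Starts in the other lane, beside the loaded one.
- chute: Fixed grey metal twin-lane chute, 280 x 133 mm, sloping 10 degrees, high end to the robot's left, low end to its right. Origin: lane floor level, mid-length, midway between lanes. x downhill along the lanes, y across, z square to the lane floor (z = 0). Lanes 50 mm wide, centre lines at y = +37.5 and -37.5 mm, 25 mm divider between; all walls 12 mm high.
- stop: Fixed steel crossbar near the low end, with a rubber-faced tongue in each lane and a small upright solenoid above it. Axes as the chute's. Origin: lane floor level, midway between lanes, in the plane of the uphill tongue faces (a touching carrier's centre is 23 mm uphill of it). Tongues and bar reach 24 mm above the lane floor, solenoids 44 mm.
Things that resemble listed ones, but are neither listed nor needed, are in the scene too. What is shaped like the part that bears carrier_loaded_mid but red is not meant.

How it is judged:
By the outcome, as a careful person would: the job done as asked, in the order asked, and still so for the second after the job is handed in, with the robot touching nothing.
It also fails if it takes over 32 s, if anything falls off the work surface, if the arm or the gripper's body presses on something with over 40 N, if the wrist force passes 120 N, or if a joint passes its speed limit or range.

### The arm

A 7-joint arm with a two-finger parallel gripper is mounted at the origin on a cart in front of the work surface, level with it; the furniture and walls round the work are solid. World frame = base frame: x ahead of the robot, y to its left, z up, the work surface at z = 0. Lengths are in m, angles in rad, forces in N, time in s.
With the tool pointing down it reaches from about 0.35 to 0.9 m from the base axis. Payload 7.2 kg.
Tool frame: the origin (TCP) lies between the finger pads; the fingertips stand 14 mm ahead of it and the grasp point (between the pads) lies 5 mm behind it (tip_reach is the distance from the TCP to the fingertips, in m); y points along the fingers, x is the direction in which the jaws open and shut, and the axes are right-handed (so a half turn about y gives the same grasp; the last joint's range is limited). The gripper opens to 88 mm and grips with 3 to 60 N. Pads are 20 mm wide; open, the fingers measure 115 mm over their backs; the gripper's body (75 mm by 178 mm) begins 61 mm behind the grasp point.
Start: joints at [-0.068, 0.411, -0.013, 1.596, 0.006, 1.134, -0.082], TCP at [0.625, -0, 0.237] pointing down, gripper open.
Joint ranges: [-2.95, 2.95], [-0.29, 1.99], [-1.47, 1.44], [0.14, 2.54], [-1.03, 4.17], [0.13, 1.85], [-2.86, 2.86]. Speed limits (rad/s): [2.39, 2.39, 3.01, 3.01, 3.14, 3.14, 3.14].

### API

Orientations are given as [roll, pitch, yaw] about the fixed x, y, z axes, in that order (R = Rz(yaw) Ry(pitch) Rx(roll)).
In Python, from cell import * gives the robot as it stands. Calls block until the motion is done:
- move_pose(position, orientation): joint-space move of the TCP to a pose.
- move_straight(position, attitude=None, vel=0.15, force_limit=None): straight line of the TCP; attitude=None keeps the orientation; vel is the mean speed in m/s. With force_limit (N) it stops when the force on the tool has changed by that much, and returns True; else False.
- move_j(angles): joint-space move.
- let_go() and gripper_close(grip_force=None): open the fingers fully, or close them until they stop; grip_force is the grip in N (None keeps the last).
- hold(seconds).
- inverse_kinematics(position, orientation): joint angles nearest the present ones, or None.
- observe(): the state.
- read_camera(name): name is "scene" or "side" or "wrist"; returns the picture (384x512x3 uint8, red, green, blue); there is no depth.
- calibration(name): a dict with "mtx" (3x3 intrinsics, pixels), "D" ([k1, k2, p1, p2, k3] as OpenCV has them; the pictures are not rectified), "rvec" (rotation vector, rad) and "tvec" (3), from world to camera coordinates, as OpenCV has them; the wrist camera has in their place "mount" (4x4, takes a point from camera to tool coordinates, whose origin is the TCP and whose axes are the tool frame's). Camera axes: x right, y down, z forward; pixel columns grow to the right and rows downward; lengths in m; the calibration is good to about 2 mm. A picture is of the moment at which its call begins: read the wrist's pose just before it. calibration takes no time and is no camera call.
A pose or a line that the arm cannot do raises PlanningError and nothing moves.
- hand_in(): hands the job in, once; it reports no verdict.
The state is a dict: "t": time; "joints": joint angles; "qvel": joint speeds; "effort": joint torques, N m; "position": TCP position; "tool_rot": TCP orientation; "ft_force": force on the tool from outside, world axes, zero at the start; "moment": the same for the moment, N m; "width": finger opening in m.
Only numpy, scipy, OpenCV 4.12 (cv2) and the standard library are available. Lean on these libraries where they do the work, as an engineer would, in place of code of your own. Each camera call takes 0.05 s, during which the arm holds its last target. There are 200 camera calls.

## Working session

There is one attempt and no reset: what is moved stays moved. The work goes in short steps, each a Python script; the robot and the scene stay as the last script left them, time stands still between calls to the robot, and variables do not carry over. Pictures are saved under pics/ and viewed, about 8 in all and at most 12, crops included, and the job is handed in when it is done.

```bash
mkdir -p pics; ls
python3 - <<'E'
from cell import *
import cv2,numpy as np
s=observe();print(s['t'],s['position'],s['tool_rot'],s['width'])
for n in("scene","side","wrist"):
    im=read_camera(n);cv2.imwrite(f'pics/{n}0.png',im[:,:,::-1]);c=calibration(n);print(n,{k:np.round(v,4).tolist() for k,v in c.items()})
E
```

```text
pics
0.0 [ 6.24540179e-01 -4.73433005e-05  2.35843184e-01] [-1.57091745e+00  1.51953523e-03  6.10165442e-05] 0.08802904267060042
scene {'mtx': [[415.4683, 0.0, 258.283], [0.0, 415.4683, 188.1794], [0.0, 0.0, 1.0]], 'D': [-0.0247, 0.0, 0.0, 0.0, 0.0], 'rvec': [1.1741, -2.2999, 1.0313], 'tvec': [0.3651, 0.3277, 0.6209]}
side {'mtx': [[396.7157, 0.0, 250.0292], [0.0, 396.7157, 193.493], [0.0, 0.0, 1.0]], 'D': [0.0488, 0.0, 0.0, 0.0, 0.0], 'rvec': [2.1466, -0.2073, 0.1378], 'tvec': [-0.5184, 0.1498, 0.7774]}
wrist {'mtx': [[334.2972, 0.0, 258.9853], [0.0, 334.2972, 189.7523], [0.0, 0.0, 1.0]], 'D': [-0.0878, 0.0, 0.0, 0.0, 0.0], 'mount': [[1.0, 0.0007, 0.001, -0.0008], [-0.0008, -0.2427, 0.9701, -0.1489], [0.001, -0.9701, -0.2427, 0.0674], [0.0, 0.0, 0.0, 1.0]]}
```

View pics/scene0.png

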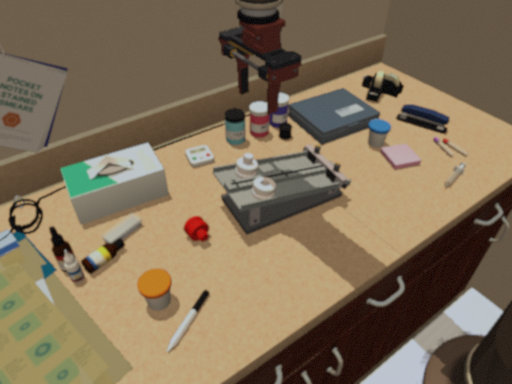

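View pics/side0.png

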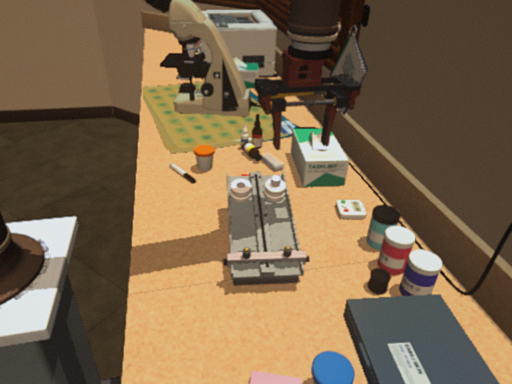

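View pics/wrist0.png

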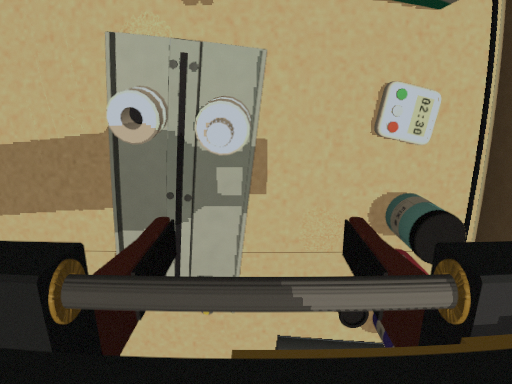

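The wrist view shows the capped carrier at (222,127) in the far lane (+x) and the empty one with an open hole at (136,115). The same pair is at (247,165) and (264,187) in the scene view, and at (275,185) and (240,187) in the side view. The red object at scene (197,229) is a decoy. Next I'll enlarge both fixed views to confirm this and pick points.

Run:
```python
import cv2
a=cv2.imread('pics/scene0.png')[140:232,208:358];b=cv2.imread('pics/side0.png')[165:290,215:320]
for n,c,k,o in(('sc_crop',a,5,(208,140)),('si_crop',b,4.7,(215,165))):
    r=cv2.resize(c,None,fx=k,fy=k,interpolation=cv2.INTER_CUBIC)
    for u in range(0,c.shape[1],20): cv2.putText(r,str(u+o[0]),(int(u*k),8),0,.35,(0,0,255),1); cv2.line(r,(int(u*k),10),(int(u*k),18),(0,0,255),1)
    for v in range(0,c.shape[0],20): cv2.putText(r,str(v+o[1]),(0,int(v*k)+4),0,.35,(255,0,0),1)
    cv2.imwrite(f'pics/{n}.png',r)
```

```text
(no output)
```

View pics/sc_crop.png

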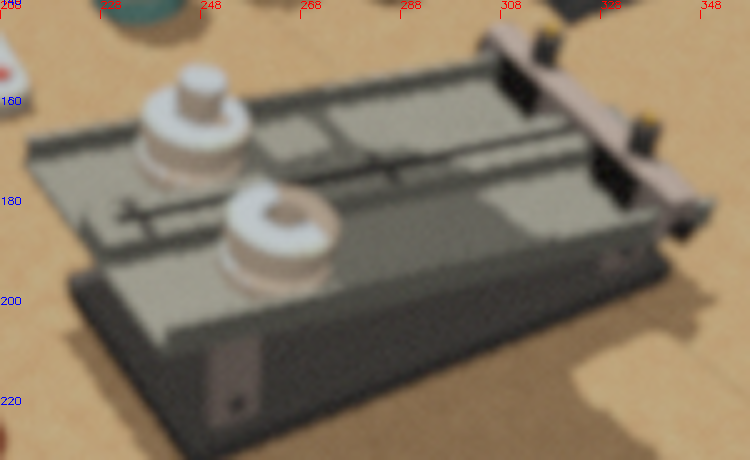

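View pics/si_crop.png

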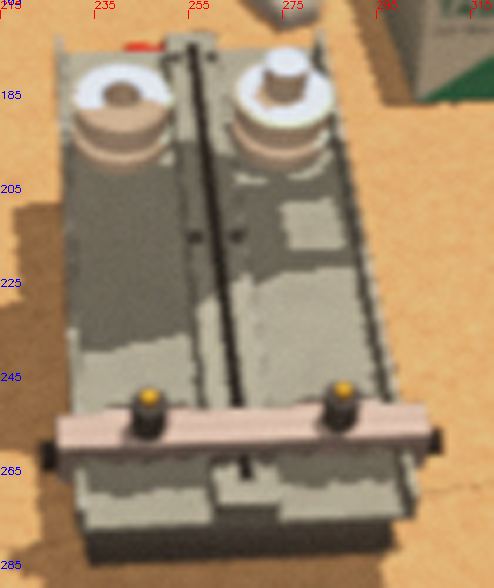

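Confirmed: the carrier with the ribbed cap (scene (248,156), side (276,178)) is the loaded one. The empty one shows its hole at scene (265,183), side (241,185). The upper end of the chute is open, and the solenoid tips are visible. Next step is to triangulate.

```bash
cat > h.py <<'E'
import numpy as np,cv2
from scipy.spatial.transform import Rotation as Ro
from cell import *
def cam(n,pos=None,rot=None):
    c=calibration(n)
    if n=='wrist':
        m=np.array(c['mount']);T=np.eye(4);T[:3,:3]=Ro.from_euler('xyz',rot).as_matrix();T[:3,3]=pos;W=T@m
        R=W[:3,:3].T;t=-R@W[:3,3]
    else: R=cv2.Rodrigues(np.array(c['rvec'],float))[0];t=np.array(c['tvec'],float).ravel()
    return np.array(c['mtx']),np.array(c['D']),R,t
def ray(cm,uv):
    K,D,R,t=cm;p=cv2.undistortPoints(np.array([[uv]],float),K,D).ravel();d=R.T@np.r_[p,1];return -R.T@t,d/np.linalg.norm(d)
def tri(l):
    A=0;b=0
    for cm,uv in l:
        o,d=ray(cm,uv);P=np.eye(3)-np.outer(d,d);A=A+P;b=b+P@o
    X=np.linalg.solve(A,b);return X,[round(1e3*np.linalg.norm((np.eye(3)-np.outer(d,d))@(X-o)),1) for o,d in(ray(c,u) for c,u in l)]
def plane(cm,uv,p,n):
    o,d=ray(cm,uv);return o+d*(n@(p-o))/(n@d)
E
python3 - <<'E'
from h import *
S,I=cam('scene'),cam('side');s=observe();W=cam('wrist',s['position'],s['tool_rot'])
P={'cap':((248.5,155.5),(275.8,177.7),(219,133)),'hole':((265.3,182.5),(240.7,185.1),(131,117)),'solF':((317.9,146.5),(288,247.5)),'solN':((337.9,164.3),(246.8,249.4)),
'endN':((240.9,206.3),(227.3,173.4),(107,32)),'endF':((213.5,167.9),(282.6,173.),(265,50))}
for k,v in P.items():
    X,r=tri(list(zip((S,I,W),v)));print(k,X.round(4),r)
    if len(v)==3: print('   pairs',tri([(S,v[0]),(W,v[2])])[0].round(4),tri([(I,v[1]),(W,v[2])])[0].round(4))
E
```

```text
cap [0.5928 0.0465 0.1225] [np.float64(0.6), np.float64(0.4), np.float64(0.7)]
   pairs [0.5925 0.0467 0.1229] [0.593  0.0471 0.122 ]
hole [0.5181 0.0582 0.1055] [np.float64(1.1), np.float64(1.1), np.float64(1.6)]
   pairs [0.5177 0.0589 0.1071] [0.518  0.0593 0.1041]
solF [ 0.5702 -0.1346  0.0834] [np.float64(0.7), np.float64(0.7)]
solN [ 0.4954 -0.126   0.0833] [np.float64(0.7), np.float64(0.7)]
endN [0.4993 0.1292 0.0953] [np.float64(0.5), np.float64(1.3), np.float64(1.4)]
   pairs [0.4986 0.1297 0.0965] [0.4991 0.129  0.0952]
endF [0.6289 0.1118 0.0943] [np.float64(1.5), np.float64(1.6), np.float64(1.4)]
   pairs [0.6284 0.1123 0.0968] [0.629  0.1136 0.0915]
```

Two independent baselines agree:

- **Yaw:** the lanes point 7.1° off −y, from cap to solenoid tip. The solenoid pair gives 6.6° and the chute end edge 7.6°.
- **Sizes:** lane spacing comes out at 75.6 mm (75 expected) and end width at 131 mm (133 expected).

Next I'll close the fingers, hover uphill of the loaded carrier and check from near.

```bash
cat >> h.py <<'E'
a,sl=np.radians(7.1),np.radians(10)
ux=np.array([-np.sin(a)*np.cos(sl),-np.cos(a)*np.cos(sl),-np.sin(sl)]);n=np.array([-np.sin(a)*np.sin(sl),-np.cos(a)*np.sin(sl),np.cos(sl)]);uy=np.cross(n,ux)
base=np.array([.5928,.0465,.1225])-.048*n
ATT=Ro.from_matrix(np.c_[uy,-n,-ux]).as_euler('xyz')
def tcp(x,h,y=0): return base+ux*x+uy*y+n*(h+.014)   # fingertip x downhill of carrier start axis, h above floor
E
python3 - <<'E'
from h import *
print(ATT,base,inverse_kinematics(tcp(-.046,.008),ATT))
gripper_close(10)
move_pose(tcp(-.047,.08),ATT)
s=observe();print(s['t'],s['position']-tcp(-.047,.08),s['width'],s['ft_force'])
cv2.imwrite('pics/w1.png',read_camera('wrist')[:,:,::-1]);cv2.imwrite('pics/s1.png',read_camera('side')[:,:,::-1])
W=cam('wrist',s['position'],s['tool_rot'])
for p in(base+.048*n,s['position']-n*.014): print(cv2.projectPoints(p[None],cv2.Rodrigues(W[2])[0],W[3],W[0],W[1])[0].ravel())
E
```

```text
[-1.3962634   0.         -0.12391838] [0.59383023 0.0547712  0.07522923] [-0.07310636  0.50714194 -0.09424504  1.80546129 -0.17220109  0.7900486
 -0.15951022]
2.0 [ 0.00064293 -0.00101103  0.00054376] 0.0001841671257264212 [ 0.35806342 -0.76724708 -0.18456381]
[258.73097183 285.54085863]
[260.39792066 239.35894412]
```

View pics/w1.png

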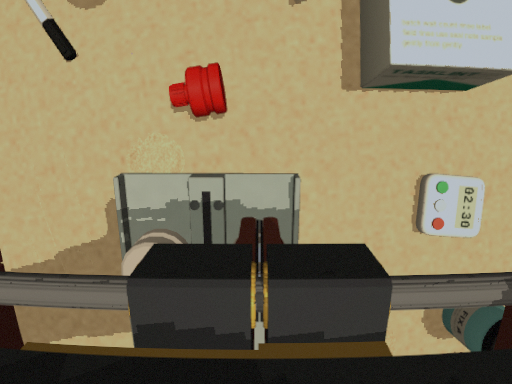

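The fingers sit at column 260, centred in the loaded lane (columns 226–294) and parallel to it, just uphill of the carrier. I'll lower them, push, and stop on contact force.

Run:
```python
from h import *
print('down',move_straight(tcp(-.047,.008),ATT,vel=.08,force_limit=4))
s=observe();print(s['t'],n@(s['position']-base)-.014,ux@(s['position']-base),s['ft_force'])
cv2.imwrite('pics/s2.png',read_camera('side')[:,:,::-1])
print('push',move_straight(tcp(.03,.008),ATT,vel=.05,force_limit=4))
s=observe();print(s['t'],n@(s['position']-base)-.014,ux@(s['position']-base),s['ft_force'])
a=read_camera('scene')[100:240,200:370,::-1];b=read_camera('side')[150:290,190:360,::-1]
cv2.imwrite('pics/p1.png',cv2.resize(np.hstack([a,b]),None,fx=2.3,fy=2.3,interpolation=cv2.INTER_CUBIC))
```

```text
down False
3.15 0.008463798879908948 -0.04707581028123227 [-0.40923892  0.59381935  1.23539515]
push False
4.8917 0.007937533412629158 0.02979680337071053 [ 0.31184943 -0.66805369 -0.35693531]
```

View pics/p1.png

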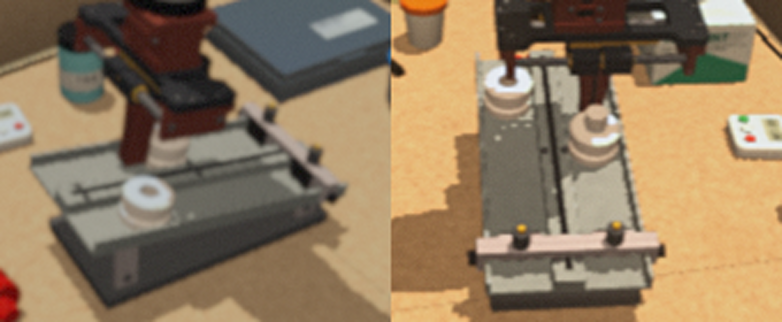

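The carrier is sliding ahead of the fingers in its lane, seen in the side half at (595,135), and the empty one still looks in place. I'll keep going until it meets the stop.

Run:
```python
from h import *
def st(l): s=observe();print(l,round(s['t'],2),'h',n@(s['position']-base)-.014,'x',ux@(s['position']-base),'F',s['ft_force']@np.c_[ux,uy,n])
print(move_straight(tcp(.095,.008),ATT,vel=.06,force_limit=4));st('a')
print(move_straight(tcp(.15,.008),ATT,vel=.025,force_limit=4));st('b')
hold(.3);st('c')
a=read_camera('scene')[100:240,200:370,::-1];b=read_camera('side')[150:290,190:360,::-1]
cv2.imwrite('pics/p2.png',cv2.resize(np.hstack([a,b]),None,fx=2.3,fy=2.3,interpolation=cv2.INTER_CUBIC))
```

```text
False
a 6.22 h 0.00799574543091368 x 0.09448340838539525 F [-0.04797938 -1.43553507  0.05248383]
True
b 7.34 h 0.007695141744539209 x 0.11834709000979286 F [-1.2943088   0.38967405  1.48198868]
c 7.64 h 0.007351008341872968 x 0.11829386173848756 F [-0.88315409  0.45544057  0.27783008]
```

View pics/p2.png

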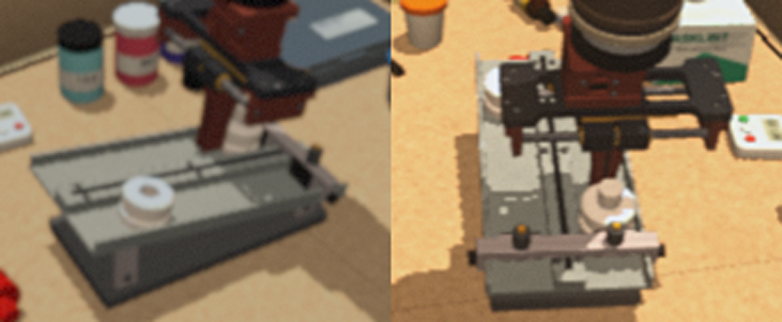

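It stopped on force at x = 118 mm, where about 122 mm was expected. I'll press again with a higher limit to make sure this is the stop, then back off uphill, rise and look.

Run:
```python
from h import *
def st(l): s=observe();print(l,round(s['t'],2),'h',n@(s['position']-base)-.014,'x',ux@(s['position']-base),'F',s['ft_force']@np.c_[ux,uy,n])
print(move_straight(tcp(.135,.008),ATT,vel=.02,force_limit=8));st('b')
hold(.4);st('c')
move_straight(tcp(.075,.010),ATT,vel=.06);st('back')
move_straight(tcp(.04,.09),ATT,vel=.12)
move_straight(tcp(.05,.20),ATT,vel=.15);s=observe();st('up')
w=read_camera('wrist')[:,:,::-1]
a=read_camera('scene')[100:240,200:370,::-1];b=read_camera('side')[150:290,190:360,::-1]
cv2.imwrite('pics/w3.png',w)
cv2.imwrite('pics/p3.png',cv2.resize(np.hstack([a,b]),None,fx=2.3,fy=2.3,interpolation=cv2.INTER_CUBIC))
```

```text
True
b 8.08 h 0.007072320561586803 x 0.11827523685943638 F [-0.55048823 -0.1083879   0.98791554]
c 8.48 h 0.006777967414287741 x 0.11819652245030318 F [ 0.6319146  -0.15332901 -0.63208679]
back 9.35 h 0.009983393578626711 x 0.07542378376550085 F [-0.09960554  0.77829859  0.53365874]
up 11.11 h 0.19890507220383757 x 0.04997459123080792 F [ 0.27302345 -0.44302524 -0.55832973]
```

View pics/p3.png

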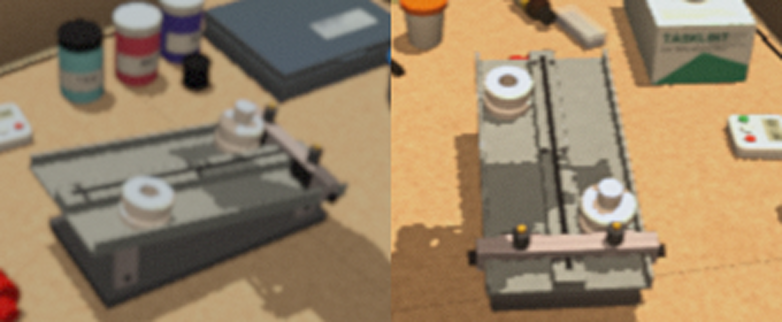

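The second press, with an 8 N limit, did not move at all, so the stop is firm, and the carrier stayed put after I backed off. To check for a gap at the tongue, I'll look straight down from over the low end.

Run:
```python
from h import *
S,I=cam('scene'),cam('side')
X,r=tri([(S,(305.7,147.4)),(I,(284.4,230.9))]);print('cap',X,r,(X-base)@np.c_[ux,uy,n])
X,r=tri([(S,((147-.5)/2.3+200,187/2.3+100)),(I,((508-391)/2.3+190,80/2.3+150))]);print('hole',X,r)
move_pose(tcp(.26,.16),ATT);s=observe();print(s['t'])
w=read_camera('wrist');W=cam('wrist',s['position'],s['tool_rot']);cv2.imwrite('pics/w4.png',w[:,:,::-1])
c=cv2.projectPoints((base+ux*.151+n*.03)[None],cv2.Rodrigues(W[2])[0],W[3],W[0],W[1])[0].ravel();print(c)
u,v=max(100,int(c[0])),max(75,int(c[1]));cv2.imwrite('pics/w4c.png',cv2.resize(w[v-75:v+75,u-100:u+100,::-1],None,fx=4,fy=4,interpolation=cv2.INTER_CUBIC))
```

```text
cap [ 0.57314344 -0.0989315   0.09376759] [np.float64(0.2), np.float64(0.2)] [ 0.14950583 -0.00153028  0.04518626]
hole [0.52045221 0.05818263 0.10634007] [np.float64(1.9), np.float64(1.9)]
12.125
[259.39642525  58.49771546]
```

View pics/w4c.png

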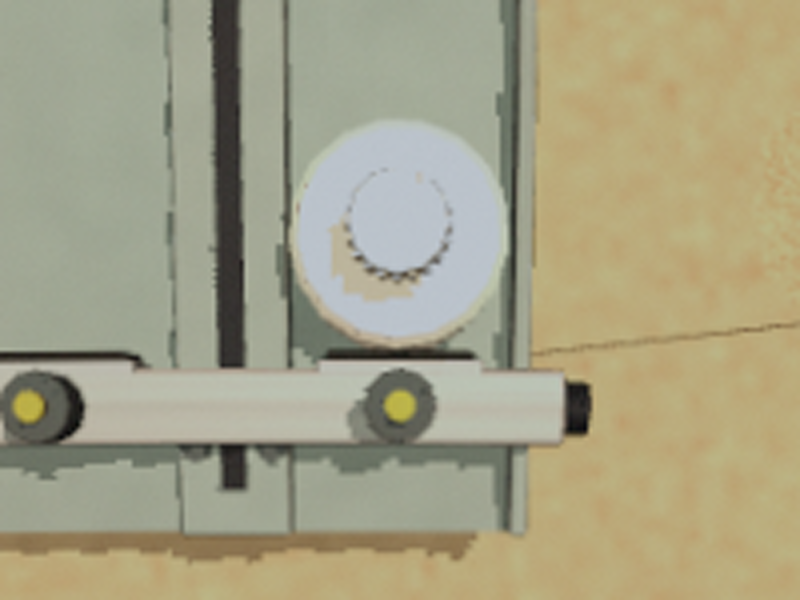

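The overhead crop shows the puck, centred at (400,235), with its rim against the black rubber tongue face at (400,350). It is level in its lane and the robot is clear of it.

Run:
```python
from cell import *
hold(.2);print(hand_in(),observe()['t'])
```

```text
the job is handed in; nothing more can be done
the job is handed in; nothing more can be done
```

The loaded carrier now rests against the stop in its lane (the one farther from the robot). I pushed it about 150 mm down the lane floor with closed fingertips 8 mm above the floor. The job was handed in at about 12.3 s, with the robot clear of everything.

**At the stop:** The push halted on force, and pressing again with an 8 N limit gave no further movement. After I backed off, the close overhead view showed the puck upright with its rim against the rubber tongue and no visible gap. From the two fixed cameras it had moved 149.5 mm, against 151 mm implied by the finger position.

**Cap height:** The cap measured 45 mm above the floor instead of 48 mm. That small disagreement fits the slope and floor-height error I saw when first measuring the chute.

**Empty carrier:** It looked unmoved in every view. Its hole measured about 2.5 mm from the first reading, which is within the error of picking points by eye.

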